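# Sort sealed bead tins by weight

## Task

Two look-alike sealed bead tins stand on the grey beading board. One at a time, lift each only just clear of the board (not more than a couple of centimetres), hold it still for about a second there to feel its weight, then put it in a free well of the right rack: blue if it weighs over 200 g, orange if under (within 20 g of that either will do). Push each tin gently down against the stiff lifter until its foot is fully home on the well floor, never pressing with more than 25 N, let go, and leave the jar, dish, spool and pliers where they are.

Things in the scene. Friction and masses are not known exactly. Their poses are not given: they have to be found in the camera images.
- tin_a_mid (a point): the middle (half-way up, on the axis) of a sealed upright metal bead tin, a cylinder 44 mm in diameter and 80 mm tall, bare metal with a dark lid and a paper band; z up. The two tins look exactly alike; each weighs anything from 60 to 340 g whatever the other weighs (both may be heavy, both light), and only lifting tells. 
- tin_b_mid (a point): the middle (half-way up, on the axis) of a sealed upright metal bead tin, a cylinder 44 mm in diameter and 80 mm tall, bare metal with a dark lid and a paper band; z up. The two tins look exactly alike; each weighs anything from 60 to 340 g whatever the other weighs (both may be heavy, both light), and only lifting tells. 
- tin_a: the same tin as tin_a_mid; origin at the centre of its underside
- tin_b: the same tin as tin_b_mid; origin at the centre of its underside
- board: grey beading board that the tins stand on, fixed, 200 (its x) by 250 (its y) by 8 mm thick; origin at the centre of its underside, z up
- rack_blue: blue storage rack, a fixed block 170 (its x) by 85 (its y) by 45 mm high, turned a little about z; origin at the centre of its underside, z up. It takes the heavy tins (over 200 g). Two round wells at x -40 and +40 mm, either may be used, 47 mm wide, 22 mm deep, with a 2 mm bevelled mouth. More than 25 N between tin and rack is too hard.
- rack_orange: orange storage rack, a fixed block 170 (its x) by 85 (its y) by 45 mm high, turned a little about z; origin at the centre of its underside, z up. It takes the light tins (under 200 g). Two round wells at x -40 and +40 mm, either may be used, 47 mm wide, 22 mm deep, with a 2 mm bevelled mouth. More than 25 N between tin and rack is too hard.
- rack_blue_hole0 (a point): centre of the mouth of the blue rack's well at its x = -40 mm, level with the rack's top (45 mm above the table). In it a slick white 28 mm lifter button stands 8 to 14 mm proud of the well floor; it slides down under about 5 N (more than a tin weighs) and does not spring back. When the foot meets the solid floor the force rises sharply; the tin's middle is then 63 mm above the table.
- rack_blue_hole1 (a point): centre of the mouth of the blue rack's well at its x = +40 mm, level with the rack's top (45 mm above the table). In it a slick white 28 mm lifter button stands 8 to 14 mm proud of the well floor; it slides down under about 5 N (more than a tin weighs) and does not spring back. When the foot meets the solid floor the force rises sharply; the tin's middle is then 63 mm above the table.
- rack_orange_hole0 (a point): centre of the mouth of the orange rack's well at its x = -40 mm, level with the rack's top (45 mm above the table). In it a slick white 28 mm lifter button stands 8 to 14 mm proud of the well floor; it slides down under about 5 N (more than a tin weighs) and does not spring back. When the foot meets the solid floor the force rises sharply; the tin's middle is then 63 mm above the table.
- rack_orange_hole1 (a point): centre of the mouth of the orange rack's well at its x = +40 mm, level with the rack's top (45 mm above the table). In it a slick white 28 mm lifter button stands 8 to 14 mm proud of the well floor; it slides down under about 5 N (more than a tin weighs) and does not spring back. When the foot meets the solid floor the force rises sharply; the tin's middle is then 63 mm above the table.
- jar: amber glass jar with a black cap, 44 mm wide, 70 mm tall, bystander; origin under its centre
- dish: white bowl 70 mm wide, 22 mm high, bystander; origin under its centre
- spool: red spool, 40 mm wide, 38 mm high, bystander; origin under its centre
- pliers: red-handled pliers lying flat, about 155 mm long along their x, 42 mm wide, 10 mm high, bystander; origin on the table between the handles, jaws towards +x

How it is judged:
On the way, in this order (a step that is already met when the one before it is completed fails the run):
1. one tin is held by the fingers just clear of the board (its foot 3 to 35 mm above it) for 0.4 s (((z of tin_a_mid in the frame of board between 0.051 and 0.083 m and horizontal distance between tin_a_mid and board below 0.16 m and contact force between tin_a and the fingers above 0.3 N and contact force between tin_a and board below 0.05 N) or (z of tin_b_mid in the frame of board between 0.051 and 0.083 m and horizontal distance between tin_b_mid and board below 0.16 m and contact force between tin_b and the fingers above 0.3 N and contact force between tin_b and board below 0.05 N))), for 0.4 s.
2. one tin stands upright and released, foot fully home in a well of the rack that matches its weight ((((((horizontal distance between tin_a_mid and rack_blue_hole0 below 0.006 m or horizontal distance between tin_a_mid and rack_blue_hole1 below 0.006 m) and z of tin_a_mid in the frame of rack_blue below 0.0655 m and contact force between tin_a and rack_blue above 1.766 N) or ((horizontal distance between tin_a_mid and rack_orange_hole0 below 0.006 m or horizontal distance between tin_a_mid and rack_orange_hole1 below 0.006 m) and z of tin_a_mid in the frame of rack_orange below 0.0655 m and contact force between tin_a and rack_orange below 2.3 N)) and angle between tin_a_mid's own z axis and vertical below 0.08 rad and contact force between tin_a and the fingers below 0.05 N and linear speed of tin_a below 0.02 m/s) or ((((horizontal distance between tin_b_mid and rack_blue_hole0 below 0.006 m or horizontal distance between tin_b_mid and rack_blue_hole1 below 0.006 m) and z of tin_b_mid in the frame of rack_blue below 0.0655 m and contact force between tin_b and rack_blue above 1.766 N) or ((horizontal distance between tin_b_mid and rack_orange_hole0 below 0.006 m or horizontal distance between tin_b_mid and rack_orange_hole1 below 0.006 m) and z of tin_b_mid in the frame of rack_orange below 0.0655 m and contact force between tin_b and rack_orange below 2.3 N)) and angle between tin_b_mid's own z axis and vertical below 0.08 rad and contact force between tin_b and the fingers below 0.05 N and linear speed of tin_b below 0.02 m/s))), for 0.3 s.
3. the other tin is held by the fingers just clear of the board (its foot 3 to 35 mm above it) for 0.4 s (((z of tin_a_mid in the frame of board between 0.051 and 0.083 m and horizontal distance between tin_a_mid and board below 0.16 m and contact force between tin_a and the fingers above 0.3 N and contact force between tin_a and board below 0.05 N) or (z of tin_b_mid in the frame of board between 0.051 and 0.083 m and horizontal distance between tin_b_mid and board below 0.16 m and contact force between tin_b and the fingers above 0.3 N and contact force between tin_b and board below 0.05 N))), for 0.4 s.
At the end, for the whole second after the job is handed in: both tins stand upright (0.08 rad), still and released, within 6 mm of a well's axis and foot on the well floor (2.5 mm); by load, only tins over 180 g in the blue rack and only tins under 220 g in the orange one ((((horizontal distance between tin_a_mid and rack_blue_hole0 below 0.006 m or horizontal distance between tin_a_mid and rack_blue_hole1 below 0.006 m) and z of tin_a_mid in the frame of rack_blue below 0.0655 m and contact force between tin_a and rack_blue above 1.766 N) or ((horizontal distance between tin_a_mid and rack_orange_hole0 below 0.006 m or horizontal distance between tin_a_mid and rack_orange_hole1 below 0.006 m) and z of tin_a_mid in the frame of rack_orange below 0.0655 m and contact force between tin_a and rack_orange below 2.3 N)) and angle between each of tin_a_mid, tin_b_mid's own z axis and vertical below 0.08 rad and contact force between each of tin_a, tin_b and the fingers below 0.05 N and linear speed of each of tin_a, tin_b below 0.02 m/s and (((horizontal distance between tin_b_mid and rack_blue_hole0 below 0.006 m or horizontal distance between tin_b_mid and rack_blue_hole1 below 0.006 m) and z of tin_b_mid in the frame of rack_blue below 0.0655 m and contact force between tin_b and rack_blue above 1.766 N) or ((horizontal distance between tin_b_mid and rack_orange_hole0 below 0.006 m or horizontal distance between tin_b_mid and rack_orange_hole1 below 0.006 m) and z of tin_b_mid in the frame of rack_orange below 0.0655 m and contact force between tin_b and rack_orange below 2.3 N))); the robot touches nothing.
It fails at once if a tin presses on a rack with more than 25 N (contact force between any of tin_a, tin_b and rack_blue above 25 N or contact force between any of tin_a, tin_b and rack_orange above 25 N).
It fails at once if a tin is tipped over (angle between any of tin_a_mid, tin_b_mid's own z axis and vertical above 0.6 rad).
It fails at once if the jar, dish, spool or pliers are shifted by more than 20 mm (distance of any of jar, dish, spool, pliers from where it was at the start of the episode above 0.02 m).
It also fails if it takes over 72 s, if anything falls off the work surface, if the arm or the gripper's body presses on something with over 40 N, if the wrist force passes 120 N, or if a joint passes its speed limit or range.

## Robot

A 6-joint arm with a two-finger parallel gripper is mounted at the origin on the work surface. World frame = base frame: x ahead of the robot, y to its left, z up, the work surface at z = 0. Lengths are in m, angles in rad, forces in N, time in s.
With the tool pointing down it reaches from about 0.35 to 0.8 m from the base axis. Payload 7.3 kg.
Tool frame: the origin (TCP) lies between the finger pads; the fingertips stand 25 mm ahead of it and the grasp point (between the pads) lies 6 mm ahead of it (r.tip_extent is the distance from the TCP to the fingertips, in m); z points along the fingers, y is the direction in which the jaws open and shut (so a half turn about z gives the same grasp; the last joint's range is limited). The gripper opens to 85 mm and grips with 20 to 120 N. Pads are 22 mm wide; open, the fingers measure 114 mm over their backs; the gripper's body (76 mm by 85 mm) begins 54 mm behind the grasp point. The pads swing forward as they close: fully open they stand 13 mm farther back than shut.
Start: joints at [0.987, 0.342, 1.524, -0, 1.275, -0.146], TCP at [0.223, 0.476, 0.256] pointing down, gripper open.
Joint ranges: [-2.53, 2.53], [-0.77, 2.02], [0.04, 2.7], [-1, 4.14], [0.28, 2.66], [-3.11, 3.11]. Speed limits (rad/s): [2.57, 2.57, 3.14, 3.14, 3.14, 3.14].

## Interface

Orientations are given as a unit quaternion [x, y, z, w].
In Python, from workcell import r, command_gripper, optics gives the robot as it stands. The module is installed in compiled form; this text tells all that it offers. Calls block until the motion is done:
- r.reach(position, orientation): joint-space move of the TCP to a pose.
- r.move_straight(position, orientation=None, speed=0.15, max_force=None): straight line of the TCP; orientation=None keeps the orientation; speed is the mean speed in m/s. With max_force (N) it stops when the force on the tool has changed by that much, and returns True; else False.
- r.movej(angles): joint-space move.
- command_gripper(opening, force=None): finger opening in m; force is the grip in N (None keeps the last); returns when the fingers have stopped.
- r.hold(seconds).
- r.solve_ik(position, orientation): joint angles nearest the present ones, or None.
- r.read_state(): the state.
- optics.get_image(name): name is "scene" or "top" or "wrist"; returns (picture, depth): 480x640x3 uint8, red, green, blue; 480x640 float32, m along the optical axis (not along the pixel's ray), 0 where there is no reading.
- optics.camera_model(name): a dict with "K" (3x3 intrinsics, pixels), "R" (3x3) and "t" (3): a world point X has camera coordinates R X + t; the wrist camera has in their place "tool_from_camera" (4x4, takes a point from camera to tool coordinates, whose origin is the TCP and whose axes are the flange's). Camera axes: x right, y down, z forward; pixel columns grow to the right and rows downward; lengths in m; the calibration is good to about 2 mm. A picture is of the moment at which its call begins: read the wrist's pose just before it. camera_model takes no time and is no camera call.
A pose or a line that the arm cannot do raises r.PlanningError and nothing moves.
- r.finish_job(): hands the job in, once; it reports no verdict.
The state is a dict: "time_s": time; "joint_positions": joint angles; "dq": joint speeds; "tau": joint torques, N m; "eef_pos": TCP position; "eef_rot": TCP orientation; "contact_force": force on the tool from outside, world axes, zero at the start; "torque": the same for the moment, N m; "grip_width": finger opening in m.
Only numpy, scipy, OpenCV 4.12 (cv2) and the standard library are available. Lean on these libraries where they do the work, as an engineer would, in place of code of your own. Each camera call takes 0.05 s, during which the arm holds its last target. There are 200 camera calls.

## Working session

There is one attempt and no reset: what is moved stays moved. The work goes in short steps, each a Python script; the robot and the scene stay as the last script left them, time stands still between calls to the robot, and variables do not carry over. Pictures are saved under pics/ and viewed, on a budget of 10 in all, crops included, one or two more only if the job needs it, and the job is handed in when it is done.

```bash
mkdir -p pics; python3 - <<'E'
from workcell import r,optics
import cv2,numpy as np
for n in("scene","top"):
    im,d=optics.get_image(n);cv2.imwrite(f"pics/{n}0.png",im[:,:,::-1]);np.savez(f"{n}0.npz",im=im,d=d)
    m=optics.camera_model(n);print(n,m["K"],m["R"],m["t"],-np.array(m["R"]).T@m["t"],(d>0).mean())
print(optics.camera_model("wrist"));print(r.read_state(),r.tip_extent)
E
```

```text
scene [[515.6143339    0.         322.40150564]
 [  0.         515.6143339  228.20744873]
 [  0.           0.           1.        ]] [[ 0.17757019  0.9839961  -0.01484907]
 [ 0.64373605 -0.12755394 -0.75454218]
 [-0.74436062  0.12442531 -0.65608354]] [-0.11119279 -0.28880688  1.43156298] [ 1.27125903 -0.10554785  0.71965682] 0.99615234375
top [[535.32068477   0.         316.02069793]
 [  0.         535.32068477 247.68046746]
 [  0.           0.           1.        ]] [[ 0.0106678  -0.99991847 -0.00701765]
 [-0.99859076 -0.01028824 -0.05206381]
 [ 0.05198736  0.00756316 -0.9986191 ]] [-0.00609766  0.53829071  1.04772798] [ 0.48312856 -0.00848323  1.07426384] 0.9958723958333333
{'K': array([[356.76581586,   0.        , 328.01473391],
       [  0.        , 356.76581586, 241.16133543],
       [  0.        ,   0.        ,   1.        ]]), 'tool_from_camera': array([[ 7.34570822e-04, -9.53235476e-01, -3.02227707e-01,
         7.65664871e-02],
       [ 9.99999052e-01,  3.48332216e-04,  1.33186829e-03,
        -3.83578340e-05],
       [-1.16430846e-03, -3.02228399e-01,  9.53234829e-01,
        -1.17531157e-01],
       [ 0.00000000e+00,  0.00000000e+00,  0.00000000e+00,
         1.00000000e+00]])}
{'time_s': 0.1, 'joint_positions': array([ 9.87008719e-01,  3.42648638e-01,  1.52488625e+00,  1.55601561e-05,
        1.27539415e+00, -1.46034891e-01]), 'dq': array([ 0.00172966, -0.00225416, -0.00419926, -0.00039302,  0.00014102,
       -0.0003324 ]), 'tau': array([ 1.54818739e-03, -4.34448552e+01, -2.46488947e+01, -2.35627303e-04,
        4.69394348e-03, -1.43569355e-05]), 'eef_pos': array([0.22237258, 0.47524193, 0.25571002]), 'eef_rot': array([ 2.17135094e-01,  9.76141334e-01, -6.21540220e-04, -2.45407108e-04]), 'contact_force': array([-0.84728469,  0.16266394, -0.25741595]), 'torque': array([-0.06984983, -0.00353562, -0.02507744]), 'grip_width': 0.08556635528273032} 0.025
```

View pics/top0.png

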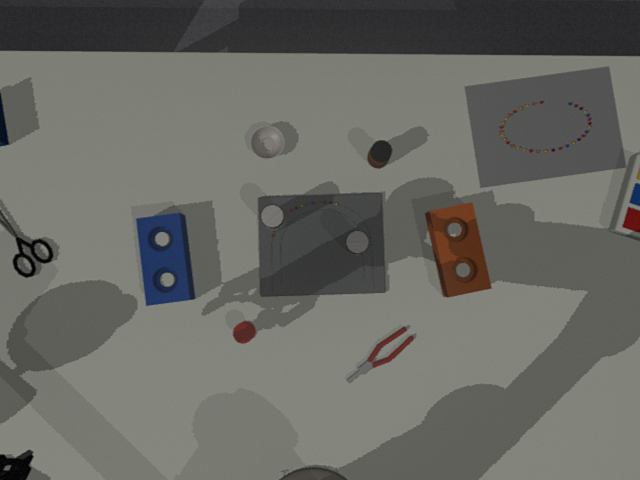

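View pics/scene0.png

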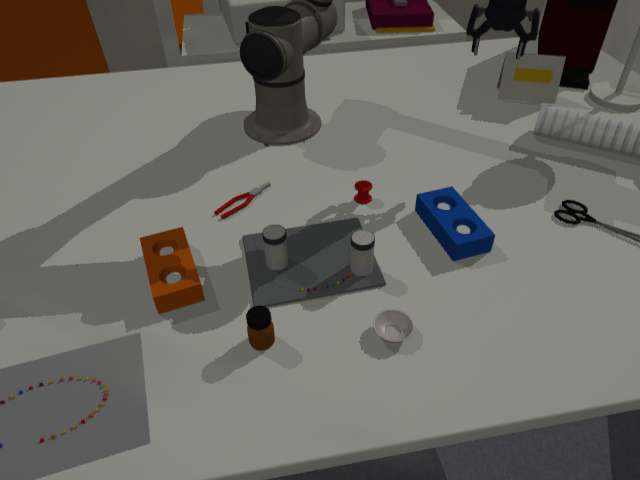

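The top view shows lids at about (272,216) and (357,242), the blue rack around (165,260) with wells at (162,239) and (167,279), and the orange rack around (459,250) with wells at (455,229) and (463,269). Next I locate them in world coordinates from depth.

```bash
cat > h.py <<'E'
from workcell import r,command_gripper,optics
import cv2,numpy as np
from scipy.spatial.transform import Rotation as R
def world(name,d,st=None):
    m=optics.camera_model(name);v,u=np.mgrid[:480,:640]
    P=np.stack([(u-m["K"][0,2])/m["K"][0,0]*d,(v-m["K"][1,2])/m["K"][1,1]*d,d],-1)
    if name=="wrist":
        T=m["tool_from_camera"];P=P@T[:3,:3].T+T[:3,3]
        return P@R.from_quat(st["eef_rot"]).as_matrix().T+st["eef_pos"]
    return (P-m["t"])@m["R"]
def masks(im):
    h=cv2.cvtColor(im,cv2.COLOR_RGB2HSV)
    return {"blue":cv2.inRange(h,(100,120,40),(125,255,255))>0,"orange":cv2.inRange(h,(4,150,60),(16,255,255))>0}
def racks(im,P,near=None):
    out={}
    for c,m in masks(im).items():
        s=m&(abs(P[...,2]-.045)<.010)
        n,l,st,_=cv2.connectedComponentsWithStats(s.astype(np.uint8))
        if n<2: continue
        k=1+np.argmax(st[1:,4]);s=l==k
        q=P[s][:,:2].astype(np.float32);(cx,cy),(w,h),a=cv2.minAreaRect(q*1000)
        if w<h:w,h,a=h,w,a+90
        a=np.deg2rad(a);e=np.array([np.cos(a),np.sin(a)]);o=np.array([cx,cy])/1000
        out[c]=dict(c=o,size=(w,h),yaw=a,z=np.median(P[s][:,2]),n=s.sum(),holes=[o-.04*e,o+.04*e])
    return out
def lids(P,box):
    s=(abs(P[...,2]-.088)<.012)&(P[...,0]>box[0])&(P[...,0]<box[1])&(P[...,1]>box[2])&(P[...,1]<box[3])
    n,l,st,c=cv2.connectedComponentsWithStats(s.astype(np.uint8));o=[]
    for k in range(1,n):
        if st[k,4]>80:
            q=P[l==k];(x,y),rad=cv2.minEnclosingCircle((q[:,:2]*1000).astype(np.float32));o.append((x/1000,y/1000,np.median(q[:,2]),rad,st[k,4]))
    return o
E
python3 - <<'E'
from h import *
np.set_printoptions(precision=4,suppress=True)
z=np.load("top0.npz");P=world("top",z["d"])
for c,v in racks(z["im"],P).items():print(c,v)
print(lids(P,(.3,.75,-.35,.35)))
for u,v in((272,216),(357,242),(162,239),(167,279),(455,229),(463,269),(320,245),(268,141),(379,153),(244,332),(385,352),(320,290)):print((u,v),P[v,u])
E
```

```text
blue {'c': array([0.5128, 0.294 ]), 'size': (168.71469116210938, 86.29962158203125), 'yaw': np.float64(0.14806431640211024), 'z': np.float64(0.04519302093424183), 'n': np.int64(3001), 'holes': [array([0.4733, 0.2881]), array([0.5524, 0.2999])]}
orange {'c': array([ 0.5371, -0.2767]), 'size': (168.17874145507812, 84.6564712524414), 'yaw': np.float64(0.21724275532557666), 'z': np.float64(0.045046115993990096), 'n': np.int64(2931), 'holes': [array([ 0.4981, -0.2853]), array([ 0.5762, -0.2681])]}
[(0.5933076171875, 0.08042542266845704, np.float64(0.0882945847176201), 22.155269622802734, np.int32(445)), (0.546928955078125, -0.0773328857421875, np.float64(0.08813365523659948), 22.024290084838867, np.int32(449))]
(272, 216) [0.5926 0.0813 0.0861]
(357, 242) [ 0.5458 -0.0765  0.0877]
(162, 239) [0.5512 0.3003 0.0336]
(167, 279) [0.4733 0.2891 0.0315]
(455, 229) [ 0.5764 -0.2705  0.0346]
(463, 269) [ 0.4989 -0.2873  0.0289]
(320, 245) [ 0.544  -0.0083  0.0096]
(268, 141) [0.7545 0.0993 0.0025]
(379, 153) [ 0.7165 -0.1184  0.0687]
(244, 332) [0.3731 0.1364 0.0371]
(385, 352) [ 0.3327 -0.1398 -0.001 ]
(320, 290) [ 0.4546 -0.0092  0.0082]
```

Sizes and heights all match what was given. Next I take a close wrist look that covers both tin A and the blue rack.

```bash
cat >> h.py <<'E'
def down(yaw): 
    f=np.pi/2+yaw/2;return np.array([np.cos(f),np.sin(f),0,0])
def look(tag=None):
    st=r.read_state();im,d=optics.get_image("wrist");P=world("wrist",d,st)
    if tag:cv2.imwrite(f"pics/{tag}.png",im[:,:,::-1])
    return im,P
def force(t=.3):
    f=[];q=[]
    for _ in range(int(t/.02)):
        r.hold(.02);s=r.read_state();f.append(s["contact_force"]);q.append(s["tau"])
    return np.mean(f,0),np.std(f,0),np.mean(q,0)
E
python3 - <<'E'
from h import *
np.set_printoptions(precision=4,suppress=True)
r.reach([.56,.17,.27],down(0))
r.hold(.3);im,P=look("w1");print(racks(im,P),lids(P,(.5,.7,0,.2)))
s=r.read_state();print(s["time_s"],s["eef_pos"],s["joint_positions"],s["contact_force"])
print([r.solve_ik([*p,.2],down(y)) for p,y in(((.593,.08),0),((.552,.3),.148),((.473,.288),.148),((.498,-.285),.217),((.576,-.268),.217))])
E
```

```text
{'blue': {'c': array([0.5128, 0.2957]), 'size': (169.41287231445312, 85.55131530761719), 'yaw': np.float64(0.1448861332467233), 'z': np.float64(0.04505495226558617), 'n': np.int64(13441), 'holes': [array([0.4732, 0.2899]), array([0.5524, 0.3015])]}, 'orange': {'c': array([ 0.7154, -0.1132]), 'size': (40.76066589355469, 22.891714096069336), 'yaw': np.float64(0.7659073529065126), 'z': np.float64(0.04321536331920396), 'n': np.int64(596), 'holes': [array([ 0.6866, -0.1409]), array([ 0.7443, -0.0855])]}} [(0.5934049072265625, 0.08229216766357422, np.float64(0.08795715073169066), 22.500106811523438, np.int32(1963))]
2.1167 [0.5598 0.1704 0.27  ] [ 0.1646  0.4442  1.3278 -0.      1.3695 -1.4069] [ 0.0712 -0.0624  0.2229]
[array([ 0.0061,  0.5222,  1.3966, -0.    ,  1.2229, -1.5647]), array([ 0.3759,  0.576 ,  1.3014, -0.    ,  1.2642, -1.3429]), array([ 0.4085,  0.444 ,  1.5294, -0.    ,  1.1682, -1.3103]), array([-0.6533,  0.4788,  1.471 , -0.    ,  1.1917, -2.4411]), array([-0.556 ,  0.589 ,  1.2781, -0.    ,  1.2745, -2.3438])]
```

View pics/w1.png

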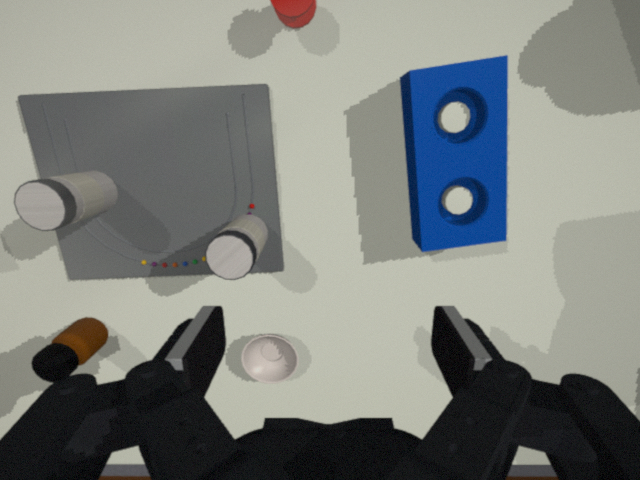

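The wrist view shows tin A's lid at (231,254) and the blue wells at (458,116) and (460,202). It agrees with the top camera to within 2 mm, with the same +y offset on both, so I use the wrist values. Next I grasp and weigh tin A.

```bash
cat >> h.py <<'E'
def pick(x,y,yaw=0):
    q=down(yaw)
    r.reach([x,y,.19],q)
    r.move_straight([x,y,.083],q,speed=.12);r.hold(.3)
    f0,s0,t0=force(.8)
    r.move_straight([x,y,.071],q,speed=.05)
    command_gripper(.02,45)
    s=r.read_state();print("grip",s["grip_width"],s["eef_pos"])
    r.move_straight([x,y,.083],q,speed=.03);r.hold(.4)
    f1,s1,t1=force(1.0)
    s=r.read_state();print("df",f1-f0,"sd",s0,s1,"mass g",(f0-f1)[2]/9.81*1000,"dtau",t1-t0,"t",s["time_s"],s["eef_pos"])
    return (f0-f1)[2]/9.81*1000
E
python3 - <<'E'
from h import *
np.set_printoptions(precision=4,suppress=True)
pick(.5934,.0823)
im,P=look("w2")
E
```

```text
grip 0.04326976409987311 [0.5937 0.0823 0.0714]
df [-0.0586 -0.1127 -0.8904] sd [0.4411 0.3395 0.5353] [0.5094 0.5028 0.3858] mass g 90.76355169705548 dtau [-0.0017 -0.5253 -0.2542 -0.0002  0.0016 -0.    ] t 7.325 [0.5934 0.0823 0.083 ]
```

View pics/w2.png

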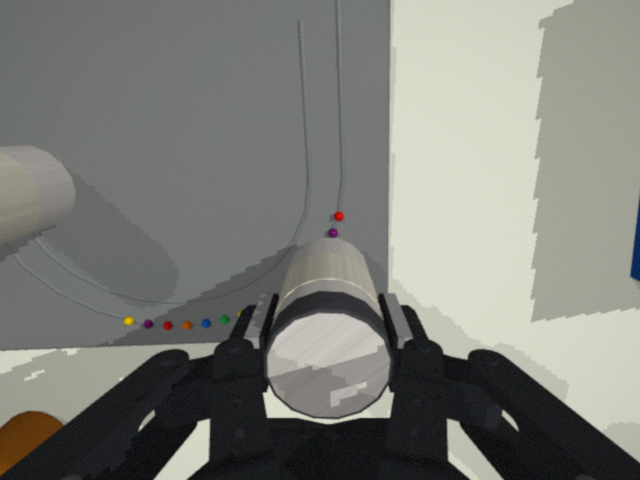

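Tin A weighs about 91 g by force, and the joint torque change gives about 89 g, so it is light and goes in the orange rack. The view shows it gripped squarely between the pads, lid at (330,365). I lift it, then take a close look at the orange rack and tin B on the way.

```bash
python3 - <<'E'
from h import *
np.set_printoptions(precision=4,suppress=True)
p=r.read_state()["eef_pos"];r.move_straight([p[0],p[1],.22],speed=.2)
r.reach([.53,-.14,.27],down(0));r.hold(.3)
im,P=look("w3");print(racks(im,P),lids(P,(.5,.7,-.12,0)));print(r.read_state()["time_s"])
E
```

```text
{'orange': {'c': array([ 0.5378, -0.2762]), 'size': (169.04583740234375, 86.4620361328125), 'yaw': np.float64(0.21753402192504726), 'z': np.float64(0.044895208322366764), 'n': np.int64(11978), 'holes': [array([ 0.4987, -0.2848]), array([ 0.5768, -0.2676])]}} [(0.5470704345703125, -0.0757523422241211, np.float64(0.08808886265697798), 22.13037109375, np.int32(2010))]
9.5
```

View pics/w3.png

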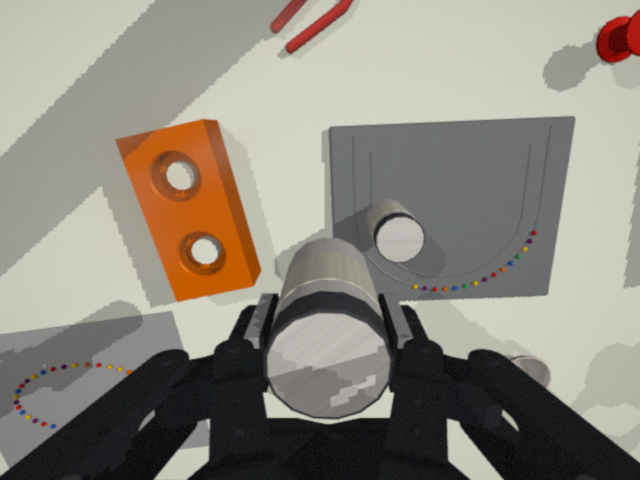

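The wrist view shows the orange wells at (180,176) and (206,250) and tin B's lid at (400,238). They match the top camera to within 2 mm. Next I insert tin A in orange well 1.

```bash
cat >> h.py <<'E'
def place(h,yaw,home=.086):
    q=down(yaw);x,y=h
    r.reach([x,y,.2],q);r.move_straight([x,y,.116],q,speed=.12);r.hold(.3)
    f0=force(.3)[0]
    hit=r.move_straight([x,y,.102],q,speed=.02,max_force=4.5)
    s=r.read_state();print("enter",hit,s["eef_pos"],s["contact_force"]-f0,s["time_s"])
    if hit: return False
    hit=r.move_straight([x,y,home-.002],q,speed=.012,max_force=12)
    s=r.read_state();f=force(.2)[0];print("push",hit,s["eef_pos"],s["contact_force"]-f0,f-f0,s["grip_width"],s["time_s"])
    return hit
E
python3 - <<'E'
from h import *
np.set_printoptions(precision=4,suppress=True)
place((.5767,-.2674),.2175)
E
```

```text
enter False [ 0.5768 -0.2675  0.1021] [-0.2613 -0.846  -1.1533] 12.4083
push True [ 0.577  -0.2676  0.0864] [-0.8838  0.3804  4.8914] [-0.6168  0.0082  5.1769] 0.04268780466694094 13.6167
```

```bash
cat >> h.py <<'E'
def release(h,yaw):
    command_gripper(.085);r.hold(.3)
    p=r.read_state()["eef_pos"];r.move_straight([p[0],p[1],.22],speed=.15)
def lidcheck(h,z=.103):
    im,P=look();s=(abs(P[...,2]-z)<.012)&(np.hypot(P[...,0]-h[0],P[...,1]-h[1])<.035)
    q=P[s];c,rad=cv2.minEnclosingCircle((q[:,:2]*1000).astype(np.float32))
    print("lid",c,rad,"z",np.percentile(q[:,2],[10,50,90]),"n",len(q))
E
python3 - <<'E'
from h import *
np.set_printoptions(precision=4,suppress=True)
h=(.5767,-.2674)
release(h,.2175)
r.reach([.545,-.16,.27],down(0));r.hold(.3)
lidcheck(h);im,P=look("w4");print(lids(P,(.5,.7,-.12,0)),r.read_state()["time_s"])
E
```

```text
lid (577.2835693359375, -266.9803466796875) 22.561908721923828 z [0.1005 0.1029 0.1038] n 2201
[(0.5471045532226563, -0.0758546142578125, np.float64(0.08808161354321362), 22.21200942993164, np.int32(2107))] 16.575
```

View pics/w4.png

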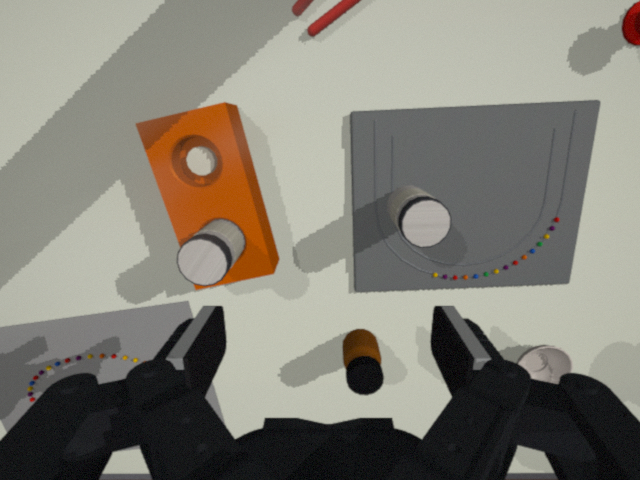

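Tin A stands in the orange well with its lid at (205,258). Its lid height is 0.1029 m against 0.103 expected, within about 1 mm of the axis, so it is home. Tin B's lid is at (424,222). Next I pick and weigh tin B.

```bash
python3 - <<'E'
from h import *
np.set_printoptions(precision=4,suppress=True)
pick(.5471,-.0758)
E
```

```text
grip 0.04330382621189606 [ 0.5474 -0.0759  0.0713]
df [-0.1194  0.0663 -0.944 ] sd [0.4475 0.5423 0.3479] [0.5499 0.4253 0.5125] mass g 96.23085529622449 dtau [-0.0005 -0.5283 -0.2582 -0.0002  0.0017  0.    ] t 21.7583 [ 0.5471 -0.0758  0.083 ]
```

Tin B weighs about 96 g by force and about 98 g by torque, so it is also light and goes in orange well 0.

```bash
python3 - <<'E'
from h import *
np.set_printoptions(precision=4,suppress=True)
p=r.read_state()["eef_pos"];r.move_straight([p[0],p[1],.2],speed=.2)
place((.4987,-.2846),.2175)
E
```

```text
enter False [ 0.4988 -0.2846  0.1021] [-0.2033  0.1929 -0.1391] 25.6083
push True [ 0.4989 -0.2848  0.0864] [-0.8397  0.1372  4.8014] [-0.265  -0.0071  5.5972] 0.04308373893638057 26.8167
```

```bash
python3 - <<'E'
from h import *
np.set_printoptions(precision=4,suppress=True)
release(None,0)
r.reach([.53,-.12,.27],down(0));r.hold(.3)
lidcheck((.4987,-.2846));lidcheck((.5767,-.2674));look("w5");print(r.read_state()["time_s"])
E
```

```text
lid (498.9726257324219, -284.1806335449219) 22.66105842590332 z [0.0993 0.1028 0.1038] n 2715
lid (576.7052001953125, -267.5401306152344) 22.716821670532227 z [0.0986 0.1029 0.1039] n 2180
30.0
```

View pics/w5.png

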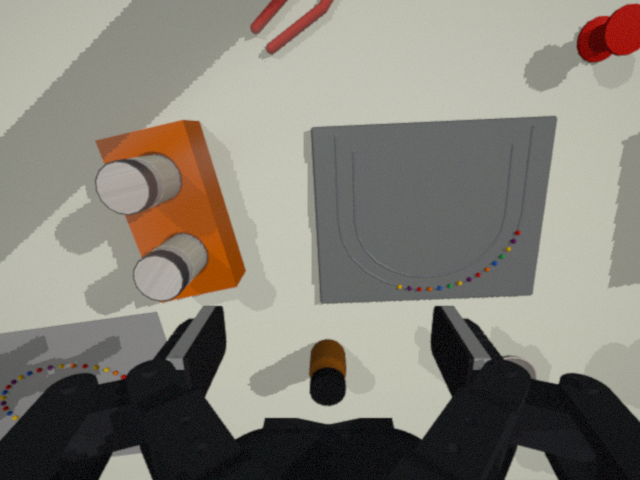

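Both tins stand upright in the orange rack, lids at (127,188) and (161,277), with lid heights of 0.1028 and 0.1029 m. The gripper is clear of everything, so I hand in.

```bash
python3 -c "
from workcell import r
r.finish_job()"
```

```text
the job is handed in; nothing more can be done
```

Both tins turned out light, so both are in the orange rack, and the job was handed in at about 30 s of the 72 s allowed.

- **Weighing:** I lifted each tin 12 mm off the board and held it for over a second. Tin A came to about 91 g (89 g from the joint torques) and tin B to about 96 g (98 g), both well under 200 g.
- **Placing:** Tin A went into orange well 1 and tin B into well 0. Each slid in without catching the rim, and the push stopped on the sharp force rise at the well floor, using a 12 N limit. The force read about 5 N right after each stop. I did not record the peak.
- **Last checks:** After release the lid heights were 102.9 mm (A) and 102.8 mm (B), against 103 mm when fully home. Both tins are upright and within about 1 mm of the measured well axes. The arm is clear, and it never came near the jar, dish, spool or pliers.
- **Disagreement:** The top and wrist cameras differed by up to about 2 mm in y, which is within the stated calibration. I used the wrist values.

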